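# Clear the drilling index fixture and index it three clicks

## Task

Lift the roll of edge-banding tape up off the upright spindle of the blue drilling fixture and lay it flat in the wooden tray. Then take the red handle of the fixture's spring-loaded ratchet lever, turn it counter-clockwise (seen from above) by exactly three clicks, which you feel rather than see, never on to a fourth, and finish while still holding it there in the third notch: the lever springs back if it is let go. Leave the glue bottle, the wooden toy wheel and the screwdriver where they are.

Things in the scene. Friction and masses are not known exactly. Their poses are not given: they have to be found in the camera images.
- fixture: Blue square base plate, 170 x 170 mm and 20 mm thick, bolted to the bench. Origin on the bench under the centre of the plate, which is also the vertical axis that the lever turns about.
- index_lever: Aluminium disc, 100 mm across, top 46 mm above the bench, turning about a vertical axis together with the spindle, a dark steel arm and the red handle. Origin on the axis at bench height. Its yaw minus that of fixture is the lever angle: 0 at rest against a stop, growing counter-clockwise, at most 1.7 rad. A spring always pulls it back to rest; the notches are too weak to hold it.
- spindle_tip (a point): Rounded tip of the steel spindle at the centre of the disc, on the axis, 95 mm above the bench; the spindle is 18 mm thick.
- click_pin (a point): Sprung brass pin that clicks over steel bumps on the disc rim, 0.30 rad (36 mm at the handle) apart. Push at the handle: about 6 to 7 N between clicks, 9 to 11 N as a bump meets the pin, falling to 2 to 4 N once it has passed (the click), then rising again where the next bump meets the pin. Each notch lies 0.15 rad past the crest of its bump. Point: middle of the pin tip, 38 mm high.
- handle (a point): Centre of the top of the red handle, a round upright post 20 mm in diameter on the lever arm, 120 mm from the axis, from 41 to 96 mm above the bench (the arm below is 18 mm wide). At rest it lies 0.641 rad counter-clockwise from the x axis of fixture.
- clicker: Yellow block, 34 x 30 mm, top 55 mm high, carrying the click pin. Clamped at an adjustment that differs each time and stays put in use: turned 0 to 0.25 rad counter-clockwise about the lever axis from fixture. Origin on the axis at bench height; the block lies 82 mm out along its -y. The first bump crests the pin at a lever angle 0.18 rad more than this turn.
- roll: Roll of brown wood edge-banding tape wound on a cardboard core: outer diameter 60 mm, hole 26 mm, height 35 mm, about 90 g. Origin at the centre of its underside, z along the hole. It starts around the spindle, lying on the disc, underside 46 mm above the bench.
- tray: Open wooden tray fixed on the bench, 166 x 166 mm outside and 25 mm high, walls and floor 8 mm thick. Origin at the centre of its underside.
- glue: White glue bottle with an orange cap, 52 mm across, 130 mm high. Leave alone. Origin at the centre of its underside.
- toy_wheel: Light wooden toy wheel, 64 mm across, 22 mm high, lying flat. Leave alone. Origin at the centre of its underside.
- screwdriver: Screwdriver lying on the bench along its x axis, handle towards -x. Leave alone. Origin under its middle.
There are look-alikes about, which are no part of the job. Of the things like the tray, leave any that is purple or turquoise; of the rest the larger one is meant.

How it is judged:
By the outcome, as a careful person would: the job done as asked, in the order asked, and still so for the second after the job is handed in, while the arm keeps its last pose, push and grip.
It also fails if it takes over 64 s, if anything falls off the work surface, if the arm or the gripper's body presses on something with over 40 N, if the wrist force passes 120 N, or if a joint passes its speed limit or range.

## Robot

A 6-joint arm with a two-finger parallel gripper is mounted at the origin on the work surface. World frame = base frame: x ahead of the robot, y to its left, z up, the work surface at z = 0. Lengths are in mm, angles in rad, forces in N, time in s.
With the tool pointing down it reaches from about 400 to 925 mm from the base axis. Payload 12.5 kg.
Tool frame: the origin (TCP) lies midway between the tips of the shut fingers; the grasp point (between the pads) lies env.grasp_offset behind it (env.grasp_offset is the distance from the TCP to the grasp point, in mm); x points along the fingers, y is the direction in which the jaws open and shut, and the axes are right-handed (so a half turn about x gives the same grasp; the last joint's range is limited). The gripper opens to 95 mm and grips with 3 to 60 N. Pads are 20 mm wide; open, the fingers measure 119 mm over their backs; the gripper's body (75 mm by 180 mm) begins 59 mm behind the grasp point.
Start: joints at [-1.239, 0.491, 1.559, -0, 1.092, -0.106], TCP at [264.992, -566.062, 214.661] pointing down, gripper open.
Joint ranges: [-3.1, 3.1], [-0.84, 2.19], [0.05, 2.79], [-1.13, 4.28], [0.06, 2.93], [-2.69, 2.69]. Speed limits (rad/s): [2.22, 2.22, 2.79, 3.14, 3.14, 3.14].

## Interface

Orientations are given as [roll, pitch, yaw] about the fixed x, y, z axes, in that order (R = Rz(yaw) Ry(pitch) Rx(roll)).
In Python, from cell import env gives the robot as it stands.
- The arm moves only by the tool apply_moves, never from a script. Its arguments are lists of equal length, an entry for each row: "offset": the shift along the world's x, y, z in units of 25 mm (1.0 is 25 mm), a list of three; "yaw": the turn about the world's z in units of 6 degrees (1.0 is 6 degrees); "jaw": the closure, from -1 (fully open) to 1 (shut), so that 0 is half open. A call has 1 to 20 rows; each row is the pose to reach, as a shift and turn from the pose measured when the call began; what a row does not reach only later rows make up. A row lasts 1/8 s, in which the tool goes at most 62.5 mm and 10.7 degrees, less where a joint would pass 70% of its speed; a pose out of reach is approached as far as the arm can. A call with a gripper value outside its range is refused whole. The fingers move at their own pace and stop on an object; the grip force is fixed at half the most. Time passes only in rows, so rows that repeat a pose let the fingers close. It gives the time, the measured TCP pose, the force and the opening at its end, in the units of the state.
- env.state(): the state, without advancing time (a new reading comes with each control period).
- env.read_camera(name): name is "scene" or "top"; returns a dict with "frame" (384x512x3 uint8, red, green, blue), "fx", "fy", "cx", "cy" (pixels), "distortion" ([k1, k2, p1, p2, k3] as OpenCV has them; the pictures are not rectified), "xyz" and "rotation" of the camera in the world. Camera axes: x right, y down, z forward; pixel columns grow to the right and rows downward; lengths in mm; the calibration is good to about 2 mm. A picture is of the moment at which its call begins. There is no depth.
- env.job_done(): hands the job in, once; it reports no verdict.
The state is a dict: "t": time; "joints": joint angles; "qvel": joint speeds; "tau": joint torques, N m; "eef_pos": TCP position; "tcp_rot": TCP orientation; "ft_force": force on the tool from outside, world axes, zero at the start; "moment": the same for the moment, N m; "opening": opening from 0.0 (shut) to 1.0 (fully open).
Only numpy, scipy, OpenCV 4.12 (cv2) and the standard library are available. Lean on these libraries where they do the work, as an engineer would, in place of code of your own. Each camera call takes 0.05 s, during which the arm holds its last target.

## Working session

There is one attempt and no reset: what is moved stays moved. The work goes in short steps, Python scripts to look and compute and a tool call to move; the robot and the scene stay as the last step left them, time stands still between calls to the robot, and variables do not carry over. Pictures are saved under pics/ and viewed, and the job is handed in when it is done.

Besides the shell and the picture viewer there is one more tool, called after "Emit:" as a command line: name --pt "numbers of a row" for each row, then --argument value for the rest. apply_moves: Moves the arm, as the interface text tells. Its arguments: {"type":"object","properties":{"offset":{"type":"array"},"yaw":{"type":"array"},"jaw":{"type":"array"}},"required":["offset","yaw","jaw"]}

```bash
ls; mkdir -p pics; python3 - <<'E'
from cell import env
import cv2,pickle
print(env.grasp_offset, env.state())
for n in("scene","top"):
    c=env.read_camera(n); cv2.imwrite(f"pics/{n}0.png",c["frame"][:,:,::-1]); pickle.dump(c,open(f"{n}0.pkl","wb"))
    print({k:v for k,v in c.items() if k!="frame"})
E
```

```text
pics
18.8 {'t': 0.0, 'joints': array([-1.23859524e+00,  4.91550789e-01,  1.55949809e+00, -3.37500311e-06,
        1.09169723e+00, -1.05599913e-01]), 'qvel': array([ 0.00041365,  0.00082599, -0.00023914,  0.00117953, -0.00087673,
       -0.00181537]), 'tau': array([-6.50608454e-04, -6.12646222e+01, -2.58192211e+01,  6.92373002e-02,
        4.81883681e-02, -8.91082459e-05]), 'eef_pos': array([ 264.90014547, -565.79001723,  214.05045196]), 'tcp_rot': array([-1.67380123,  1.56964287,  1.90559398]), 'ft_force': array([1.0050978 , 0.20302928, 0.05802181]), 'moment': array([ 0.00829692, -0.02136848, -0.01728601]), 'opening': 1.0000236184394549}
{'fx': 439.9239393277133, 'fy': 439.9239393277133, 'cx': 253.8140465996796, 'cy': 186.65405908447184, 'distortion': array([-0.05883202,  0.        ,  0.        ,  0.        ,  0.        ]), 'xyz': array([1080.76244759,  885.47738943, 1003.9967802 ]), 'rotation': array([-2.23556398,  0.01634754,  2.59790392])}
{'fx': 458.01085912085847, 'fy': 458.01085912085847, 'cx': 247.8009345337046, 'cy': 187.83973232760934, 'distortion': array([-0.14807348,  0.        ,  0.        ,  0.        ,  0.        ]), 'xyz': array([ 157.33361017,  -83.21901091, 1576.86423894]), 'rotation': array([-2.91293478e+00,  1.66135648e-03, -1.67184846e+00])}
```

View pics/scene0.png

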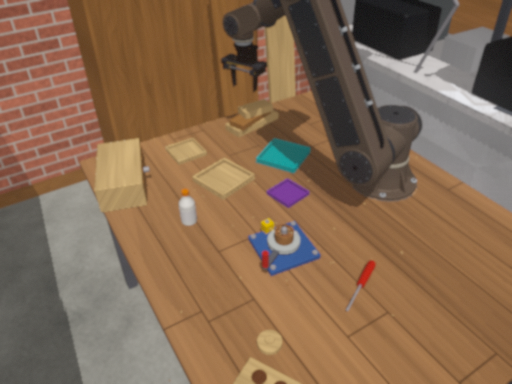

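View pics/top0.png

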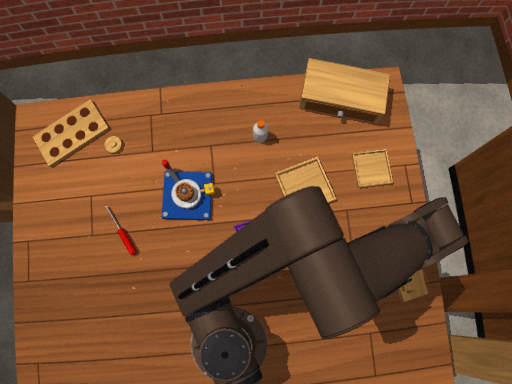

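The scene picture shows the blue fixture at (284,247), with the roll at (284,234), the red handle at (265,262) and the yellow block at (268,226). Tray-like objects, by top-view pixel:
- wooden at (306,180)
- a smaller wooden one at (373,168)
- turquoise, hidden by the arm; scene pixel (284,154)
- purple at (243,227)

The larger wooden tray at (306,180) fits the description. I'll confirm it in crops.

```bash
python3 - <<'E'
import cv2,numpy as np
a=cv2.imread("pics/top0.png"); b=cv2.imread("pics/scene0.png")
r=lambda i,s:cv2.resize(i,None,fx=s,fy=s,interpolation=cv2.INTER_CUBIC)
cv2.imwrite("pics/c1.png",r(a[155:230,150:225],8))
cv2.imwrite("pics/c2.png",r(a[140:220,270:400],6))
cv2.imwrite("pics/c3.png",r(b[210:280,240:325],8))
E
```

```text
(no output)
```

View pics/c1.png

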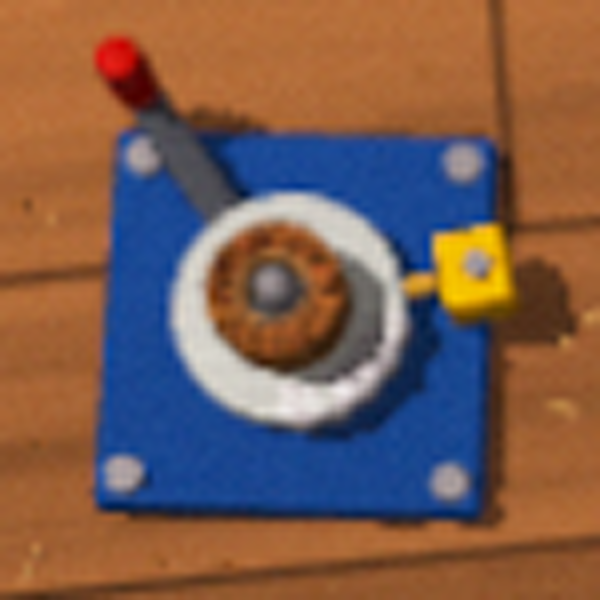

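View pics/c2.png

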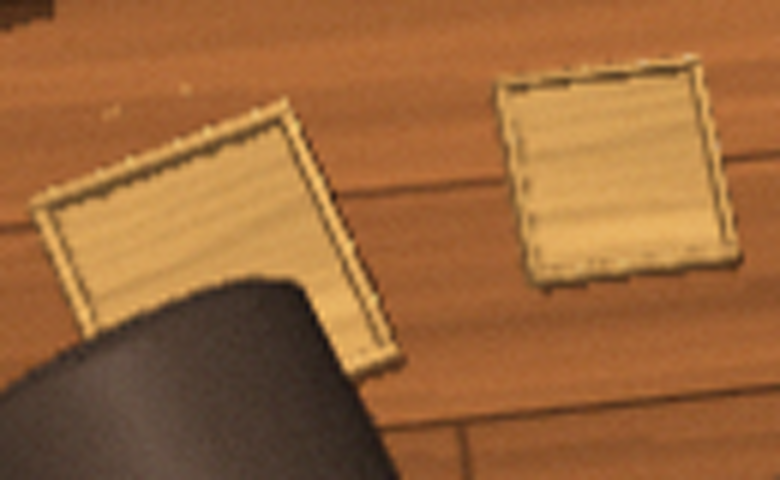

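View pics/c3.png

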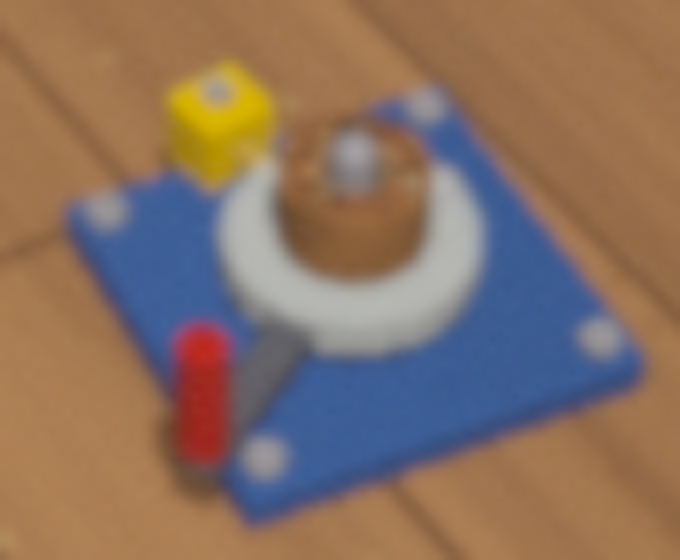

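The crops show the fixture at crop-1 corners (118,133), (496,138), (480,516) and (98,510), the handle top at (120,58), and the yellow block top around (473,265). The left tray in crop 2, with corners (32,203), (285,100) and (402,355), is the larger. Next I'll compute positions.

```bash
cat > h.py <<'E'
import cv2,numpy as np,pickle
from scipy.spatial.transform import Rotation as R
def K(c): return np.array([[c["fx"],0,c["cx"]],[0,c["fy"],c["cy"]],[0,0,1.]])
def ray(c,uv,z):
    p=cv2.undistortPoints(np.array(uv,float).reshape(-1,1,2),K(c),c["distortion"]).reshape(-1,2)
    d=R.from_euler("xyz",c["rotation"]).apply(np.c_[p,np.ones(len(p))])
    z=np.broadcast_to(z,len(p)); return c["xyz"]+d*((z-c["xyz"][2])/d[:,2])[:,None]
def proj(c,P):
    r=R.from_euler("xyz",c["rotation"]).inv(); 
    q=r.apply(np.array(P,float).reshape(-1,3)-c["xyz"])
    return cv2.projectPoints(q,np.zeros(3),np.zeros(3),K(c),c["distortion"])[0].reshape(-1,2)
def un(xy,x0,y0,s): return (np.array(xy,float)+.5)/s-.5+[x0,y0]
E
python3 - <<'E'
from h import *
np.set_printoptions(precision=1,suppress=True)
t=pickle.load(open("top0.pkl","rb")); s=pickle.load(open("scene0.pkl","rb"))
f=ray(t,un([(118,133),(496,138),(480,516),(98,510)],150,155,8),20)
print("fix",f,f.mean(0),np.linalg.norm(f-np.roll(f,-1,0),axis=1))
for i in range(4):
  d=np.roll(f,-1,0)[i]-f[i]; print(np.arctan2(d[1],d[0]))
g=ray(s,un([(68,215),(440,90),(645,362),(250,515)],240,210,8),20)
print("fixS",g,g.mean(0),np.linalg.norm(g-np.roll(g,-1,0),axis=1))
for nm,c,p in(("t",t,un([(120,58)],150,155,8)),("s",s,un([(202,340)],240,210,8))): print("handle",nm,ray(c,p,96))
for nm,c,p in(("t",t,un([(273,285)],150,155,8)),("s",s,un([(354,140)],240,210,8))): print("tip",nm,ray(c,p,95))
print("roll top",ray(t,un([(280,295)],150,155,8),81))
print("clicker top",ray(t,un([(470,262)],150,155,8),55), ray(s,un([(220,95)],240,210,8),55))
T=ray(t,un([(32,203),(285,100),(402,355)],270,140,6),25); print("tray",T,(T[0]+T[2])/2,np.linalg.norm(np.diff(T,axis=0),axis=1))
T=ray(t,un([(497,82),(697,58),(738,258),(535,282)],270,140,6),25); print("small",T.mean(0),np.linalg.norm(np.diff(T,axis=0),axis=1))
E
```

```text
fix [[608.2 170.7  20. ]
 [588.7   4.   20. ]
 [421.6  24.9  20. ]
 [440.5 189.6  20. ]] [514.8  97.3  20. ] [167.8 168.4 165.8 168.7]
-1.687361859755934
3.017140426113742
1.4564439148384398
-0.11210101901630133
fixS [[592.8  11.9  20. ]
 [425.9  30.6  20. ]
 [448.2 196.   20. ]
 [615.4 179.7  20. ]] [520.6 104.6  20. ] [168.  167.  168.  169.4]
handle t [[618.9 155.6  96. ]]
handle s [[622.3 158.2  96. ]]
tip t [[514.3  97.6  95. ]]
tip s [[519.  101.2  95. ]]
roll top [[513.1  96.6  81. ]]
clicker top [[525.5  17.6  55. ]] [[524.7  16.9  55. ]]
tray [[ 558.9 -216.9   25. ]
 [ 606.5 -373.4   25. ]
 [ 446.9 -420.4   25. ]] [ 502.9 -318.6   25. ] [163.5 166.5]
small [ 545.  -565.3   25. ] [124.2 124.6 123.9]
```

```bash
python3 - <<'E'
from h import *
from cell import env
s=env.state(); M=R.from_euler("xyz",s["tcp_rot"]).as_matrix(); print(M.round(3)); print("jaw az",np.degrees(np.arctan2(M[1,1],M[0,1])))
# fit clicker turn/fixture by reprojection
t=pickle.load(open("top0.pkl","rb")); c=pickle.load(open("scene0.pkl","rb"))
# overlay
import itertools
for cx,cy,cam,nm,x0,y0,w,h in((514.5,97.5,t,"top",150,155,75,75),(519.7,102.7,c,"scene",240,210,85,70)):
  im=cv2.resize(cv2.imread(f"pics/{nm}0.png")[y0:y0+h,x0:x0+w],None,fx=8,fy=8,interpolation=cv2.INTER_CUBIC)
  yaw=-0.12
  def dr(P,col):
    q=(proj(cam,P)-[x0,y0]+.5)*8-.5
    cv2.polylines(im,[q.astype(int).reshape(-1,1,2)],True,col,1)
  def pl(a,lx,ly,z): return np.array([cx,cy,z])+R.from_euler("z",a).apply(np.array([[lx,ly,0]]))[0]
  dr([pl(yaw,x,y,20) for x,y in((85,85),(-85,85),(-85,-85),(85,-85))],(255,255,0))
  for tr,col in((0.1,(0,255,0)),(0.2,(255,0,255))):
    dr([pl(yaw+tr,x,y,55) for x,y in((17,-67),(-17,-67),(-17,-97),(17,-97))],col)
  dr([pl(yaw+.641,120+10*np.cos(a),10*np.sin(a),96) for a in np.linspace(0,6,20)],(255,255,255))
  dr([pl(yaw,30*np.cos(a),30*np.sin(a),81) for a in np.linspace(0,6.2,30)],(255,255,255))
  dr([pl(yaw,50*np.cos(a),50*np.sin(a),46) for a in np.linspace(0,6.2,30)],(0,0,0))
  cv2.imwrite(f"pics/o_{nm}.png",im)
E
```

```text
[[-0.     0.424 -0.906]
 [ 0.001 -0.906 -0.424]
 [-1.    -0.001 -0.   ]]
jaw az -64.9175503388245
```

View pics/o_top.png

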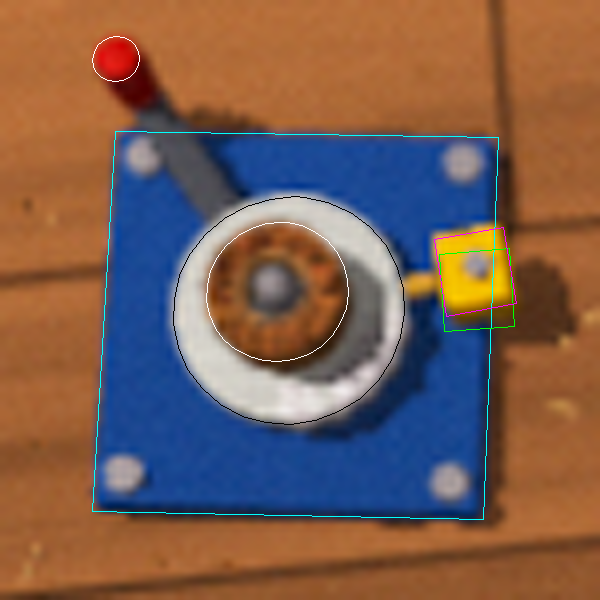

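View pics/o_scene.png

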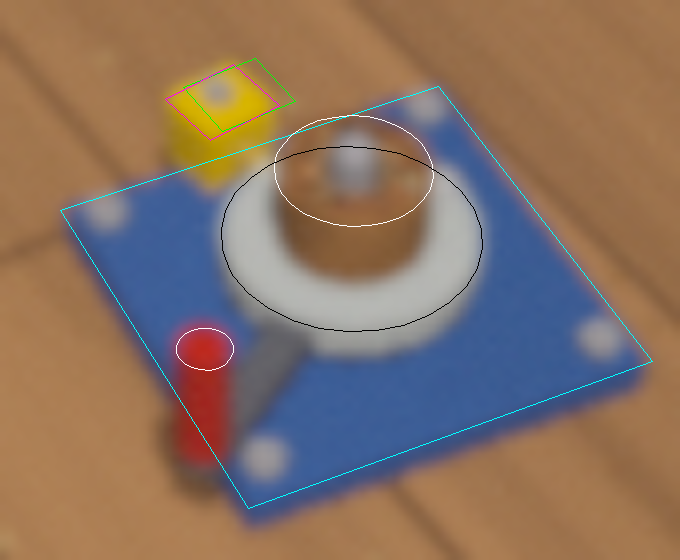

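Both overlays fit. The fixture axis is about (517,100), averaging the two cameras, which differ by ±2.6 mm. Yaw is about -0.12 and the clicker turn about 0.2. That puts the third notch near lever angle 1.13 and the fourth crest near 1.28. I'll move above the roll first.

Emit:
apply_moves --pt "0.67 1.78 0" --pt "1.34 3.55 0" --pt "2.0 5.33 0" --pt "2.7 7.1 0" --pt "3.36 8.9 0" --pt "4.03 10.65 0" --pt "4.7 12.43 0" --pt "5.38 14.2 -0.2" --pt "6.05 16.0 -0.4" --pt "6.72 17.75 -0.6" --pt "7.39 19.5 -0.8" --pt "8.06 21.3 -1.0" --pt "8.74 23.1 -1.2" --pt "9.4 24.9 -1.36" --pt "10.08 26.63 -1.36" --pt "10.08 26.63 -1.36" --pt "10.08 26.63 -1.36" --pt "10.08 26.63 -1.36" --yaw '[0, 0, 0.5, 1, 1.5, 2, 2.5, 3, 3.5, 4, 4.5, 5, 5, 5, 5, 5, 5, 5]' --jaw '[-1, -1, -1, -1, -1, -1, -1, -1, -1, -1, -1, -1, -1, -1, -1, -1, -1, -1]'

```text
t: 2.35
eef_pos: [516.6, 99.0, 180.1]
tcp_rot: [-1.452, 1.57, 2.65]
ft_force: [0.4, -0.8, 0.1]
opening: 0.999
```

```bash
python3 - <<'E'
from h import *
from cell import env
s=env.state(); M=R.from_euler("xyz",s["tcp_rot"]).as_matrix(); print("jaw az",np.degrees(np.arctan2(M[1,1],M[0,1])))
for n in("scene","top"):
    c=env.read_camera(n); cv2.imwrite(f"pics/{n}1.png",c["frame"][:,:,::-1])
r=lambda i,s:cv2.resize(i,None,fx=s,fy=s,interpolation=cv2.INTER_CUBIC)
a=cv2.imread("pics/top1.png");b=cv2.imread("pics/scene1.png")
cv2.imwrite("pics/d1.png",np.hstack([r(a[140:240,260:360],4),r(b[170:270,230:330],4)]))
E
```

```text
jaw az -34.97996030215573
```

View pics/d1.png

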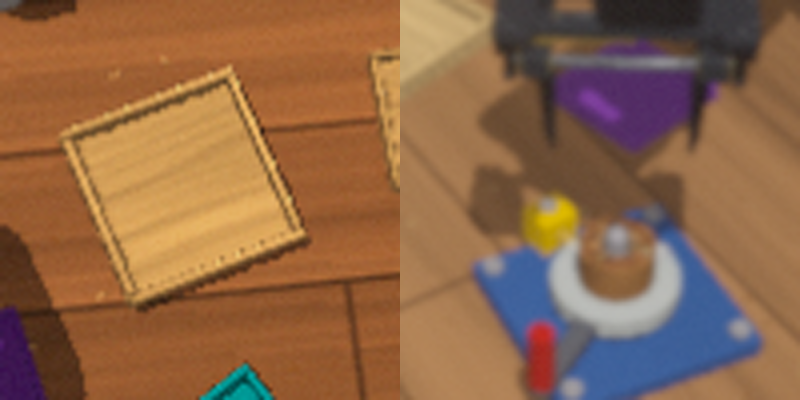

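The whole tray is now visible, centred at crop (185,186), which confirms roughly (505,-316). The gripper is centred above the roll, so I descend.

Emit:
apply_moves --pt "0.01 0.03 -0.8" --pt "0.02 0.04 -1.6" --pt "0.02 0.04 -2.4" --pt "0.02 0.04 -3.2" --pt "0.02 0.04 -3.8" --pt "0.02 0.04 -4.3" --pt "0.02 0.04 -4.7" --pt "0.02 0.04 -5.0" --pt "0.02 0.04 -5.0" --pt "0.02 0.04 -5.0" --yaw '[0, 0, 0, 0, 0, 0, 0, 0, 0, 0]' --jaw '[-1, -1, -1, -1, -1, -1, -1, -1, -1, -1]'

```text
t: 3.7
eef_pos: [517.5, 100.1, 55.6]
tcp_rot: [-2.304, 1.57, 1.798]
ft_force: [0.0, 0.1, -0.4]
opening: 1.003
```

Emit:
apply_moves --pt "0 0 0" --pt "0 0 0" --pt "0 0 0" --pt "0 0 0" --pt "0 0 0" --pt "0 0 0" --pt "0 0 0" --pt "0 0 0" --yaw '[0, 0, 0, 0, 0, 0, 0, 0]' --jaw '[-0.5, 0, 0.3, 1, 1, 1, 1, 1]'

```text
t: 4.7
eef_pos: [517.5, 100.1, 55.6]
tcp_rot: [-2.307, 1.57, 1.794]
ft_force: [-0.7, -0.2, 2.5]
opening: 0.629
```

Emit:
apply_moves --pt "0 0 0.3" --pt "0 0 0.8" --pt "0 0 1.4" --pt "0 0 2.0" --pt "0 0 2.6" --pt "0 0 3.2" --pt "0 0 3.8" --pt "0 0 4.2" --pt "0 0 4.2" --yaw '[0, 0, 0, 0, 0, 0, 0, 0, 0]' --jaw '[1, 1, 1, 1, 1, 1, 1, 1, 1]'

```text
t: 5.82
eef_pos: [517.7, 100.1, 161.2]
tcp_rot: [2.828, 1.57, 0.647]
ft_force: [0.4, 0.7, -1.2]
opening: 0.632
```

```bash
python3 - <<'E'
from h import *
from cell import env
b=env.read_camera("scene")["frame"][:,:,::-1]
cv2.imwrite("pics/e1.png",cv2.resize(b[140:290,200:350],None,fx=4,fy=4,interpolation=cv2.INTER_CUBIC))
E
```

```text
(no output)
```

View pics/e1.png

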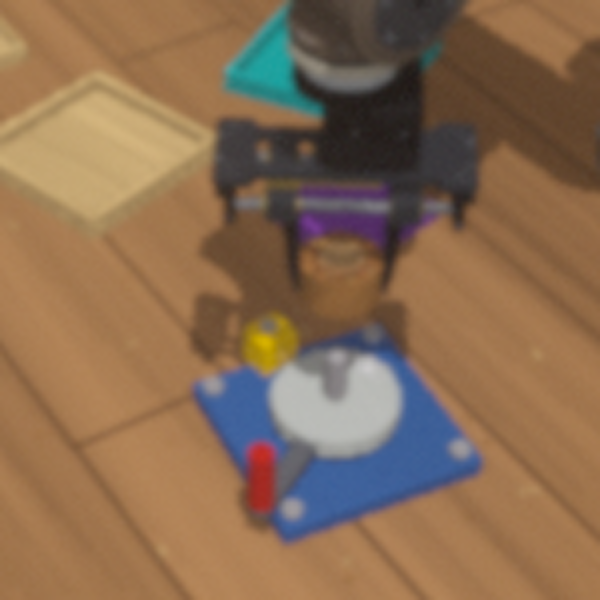

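The roll is off the spindle and held at crop (340,275). Next I carry it to the tray.

Emit:
apply_moves --pt "0 -0.7 0" --pt "-0.05 -2 0" --pt "-0.1 -3.5 0" --pt "-0.15 -5 0" --pt "-0.2 -6.5 0" --pt "-0.25 -8 0" --pt "-0.3 -9.5 0" --pt "-0.35 -11 0" --pt "-0.4 -12.5 0" --pt "-0.45 -14 -0.3" --pt "-0.5 -15.3 -0.8" --pt "-0.5 -16.2 -1.4" --pt "-0.5 -16.65 -2.0" --pt "-0.5 -16.65 -2.7" --pt "-0.5 -16.65 -3.4" --pt "-0.5 -16.65 -4.1" --pt "-0.5 -16.65 -4.5" --pt "-0.5 -16.65 -4.5" --pt "-0.5 -16.65 -4.5" --yaw '[0, 0, 0, 0, 0, 0, 0, 0, 0, 0, 0, 0, 0, 0, 0, 0, 0, 0, 0]' --jaw '[1, 1, 1, 1, 1, 1, 1, 1, 1, 1, 1, 1, 1, 1, 1, 1, 1, 1, 1]'

```text
t: 8.25
eef_pos: [505.2, -316.3, 48.6]
tcp_rot: [2.468, 1.57, 0.286]
ft_force: [0.1, -0.3, -0.4]
opening: 0.628
```

```bash
python3 - <<'E'
from h import *
from cell import env
b=env.read_camera("scene")["frame"][:,:,::-1]
cv2.imwrite("pics/e2.png",cv2.resize(b[100:220,160:290],None,fx=5,fy=5,interpolation=cv2.INTER_CUBIC)[:600])
E
```

```text
(no output)
```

View pics/e2.png

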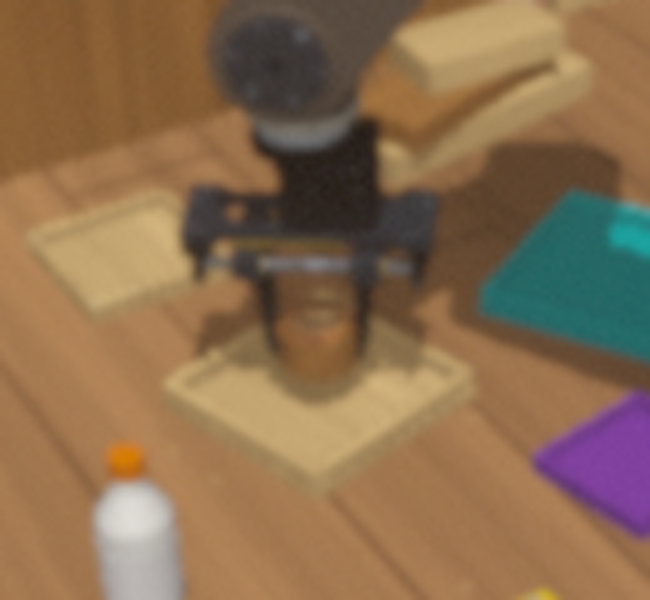

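The roll at crop (318,350) hangs over the tray. I lower it about 30 mm and release.

Emit:
apply_moves --pt "0 0 -0.3" --pt "0 0 -0.6" --pt "0 0 -0.85" --pt "0 0 -1.05" --pt "0 0 -1.2" --pt "0 0 -1.22" --pt "0 0 -1.22" --yaw '[0, 0, 0, 0, 0, 0, 0]' --jaw '[1, 1, 1, 1, 1, 1, 1]'

```text
t: 9.18
eef_pos: [505.3, -316.4, 18.3]
tcp_rot: [2.079, 1.57, -0.102]
ft_force: [0.1, -0.4, -0.5]
opening: 0.628
```

Emit:
apply_moves --pt "0 0 0" --pt "0 0 0" --pt "0 0 0" --pt "0 0 0" --pt "0 0 0" --pt "0 0 0" --pt "0 0 0.6" --pt "0 0 1.5" --pt "0 0 2.6" --pt "0 0 3.8" --pt "0 0 5" --pt "0 0 6" --pt "0 0 6" --yaw '[0, 0, 0, 0, 0, 0, 0, 0, 0, 0, 0, 0, 0]' --jaw '[0.2, -0.3, -0.8, -0.8, -0.8, -0.8, -0.8, -0.8, -0.8, -0.8, -0.8, -0.8, -0.8]'

```text
t: 10.8
eef_pos: [505.9, -316.8, 170.8]
tcp_rot: [1.625, 1.566, -0.557]
ft_force: [1.4, 0.1, -1.2]
opening: 0.895
```

```bash
python3 - <<'E'
from h import *
from cell import env
b=env.read_camera("scene")["frame"][:,:,::-1]
cv2.imwrite("pics/e3.png",cv2.resize(b[100:280,160:340],None,fx=3.3,fy=3.3,interpolation=cv2.INTER_CUBIC))
E
```

```text
(no output)
```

View pics/e3.png

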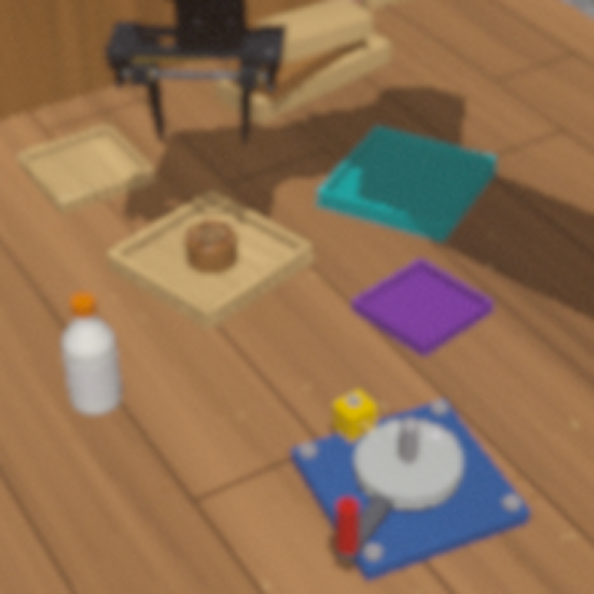

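The roll lies flat in the tray at crop (211,247). Now I move above the red handle at about (621,158.5), with the jaw axis tangential.

Emit:
apply_moves --pt "0.3 1.0 0" --pt "0.6 2.5 0" --pt "1.0 4.1 0" --pt "1.4 5.7 0" --pt "1.8 7.3 0" --pt "2.2 8.9 0" --pt "2.6 10.5 0" --pt "3.0 12.1 0" --pt "3.4 13.7 0" --pt "3.8 15.3 0" --pt "4.1 16.8 0" --pt "4.4 18.1 0" --pt "4.6 19 0" --pt "4.6 19 0" --pt "4.6 19 0" --pt "4.6 19 0" --yaw '[0, -0.4, -0.8, -1.2, -1.6, -2, -2.4, -2.8, -3.2, -3.6, -4, -4.2, -4.2, -4.2, -4.2, -4.2]' --jaw '[-0.7, -0.7, -0.7, -0.7, -0.7, -0.7, -0.7, -0.7, -0.7, -0.7, -0.7, -0.7, -0.7, -0.7, -0.7, -0.7]'

```text
t: 12.85
eef_pos: [620.3, 157.6, 169.3]
tcp_rot: [1.627, 1.568, -0.995]
ft_force: [-0.0, 0.1, 0.5]
opening: 0.851
```

```bash
python3 - <<'E'
from h import *
from cell import env
s=env.state(); M=R.from_euler("xyz",s["tcp_rot"]).as_matrix(); print("jaw az",np.degrees(np.arctan2(M[1,1],M[0,1])),s["joints"])
b=env.read_camera("scene")["frame"][:,:,::-1]
cv2.imwrite("pics/e4.png",cv2.resize(b[180:300,210:330],None,fx=5,fy=5,interpolation=cv2.INTER_CUBIC))
E
```

```text
jaw az -60.23696657640272 [ 0.14667895  0.55689457  1.57041063 -0.00292388  1.01315441  1.19955801]
```

View pics/e4.png

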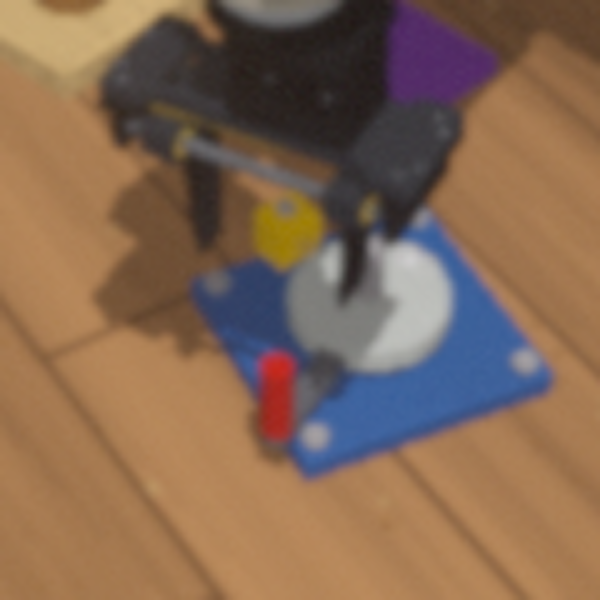

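Emit:
apply_moves --pt "0.02 0.03 -0.7" --pt "0.02 0.03 -1.4" --pt "0.02 0.03 -2.1" --pt "0.02 0.03 -2.8" --pt "0.02 0.03 -3.4" --pt "0.02 0.03 -3.8" --pt "0.02 0.03 -4.1" --pt "0.02 0.03 -4.3" --pt "0.02 0.03 -4.3" --pt "0.02 0.03 -4.3" --yaw '[0, 0, 0, 0, 0, 0, 0, 0, 0, 0]' --jaw '[-0.7, -0.7, -0.7, -0.7, -0.7, -0.7, -0.7, -0.7, -0.7, -0.7]'

```text
t: 14.15
eef_pos: [621.1, 158.4, 62.2]
tcp_rot: [1.872, 1.568, -0.751]
ft_force: [0.2, -0.9, 0.4]
opening: 0.849
```

Emit:
apply_moves --pt "0 0 0" --pt "0 0 0" --pt "0 0 0" --pt "0 0 0" --pt "0 0 0" --pt "0 0 0" --pt "0 0 0" --pt "0 0 0" --pt "0 0 0" --pt "0 0 0" --pt "0 0 0" --yaw '[0, 0, 0, 0, 0, 0, 0, 0, 0, 0, 0]' --jaw '[-0.3, 0, 0.3, 0.5, 0.6, 1, 1, 1, 1, 1, 1]'

```text
t: 15.52
eef_pos: [621.4, 157.9, 62.3]
tcp_rot: [1.892, 1.567, -0.73]
ft_force: [1.5, -4.2, -1.7]
opening: 0.208
```

```bash
python3 - <<'E'
from h import *
from cell import env
s=env.state(); print(s)
b=env.read_camera("scene")["frame"][:,:,::-1]
cv2.imwrite("pics/e5.png",cv2.resize(b[180:300,210:330],None,fx=5,fy=5,interpolation=cv2.INTER_CUBIC))
E
```

```text
{'t': 15.525, 'joints': array([ 0.14717442,  0.68589892,  1.65344987, -0.00410368,  0.79980322,
        1.20163623]), 'qvel': array([-0.00042804,  0.00101986, -0.00163336, -0.00069009, -0.00035196,
       -0.0011116 ]), 'tau': array([ 3.34343947e+00, -6.80390882e+01, -1.93502694e+01,  8.24018866e-01,
        2.98685320e-01, -4.73885250e-02]), 'eef_pos': array([621.4001161 , 157.93157531,  62.26166078]), 'tcp_rot': array([ 1.8919422 ,  1.56697011, -0.73045988]), 'ft_force': array([ 1.52260545, -4.18364433, -1.72228652]), 'moment': array([-0.67902524, -0.36461678, -0.04791254]), 'opening': 0.20818282901444815}
```

View pics/e5.png

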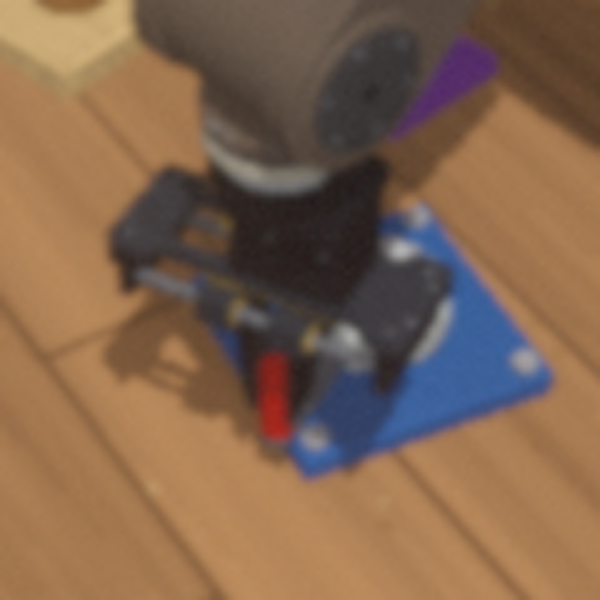

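The handle is gripped: opening 0.208 is 19.8 mm, matching the 20 mm post. The reading shows about 4.4 N of spring load. I'll use a helper to print arc targets and the tangential force.

```bash
cat > arc.py <<'E'
import sys
from h import *
from cell import env
A=np.array([517.,100.]); TH0=0.507; RR=119.6
s=env.state(); p=s["eef_pos"]; M=R.from_euler("xyz",s["tcp_rot"]).as_matrix()
jaz=np.arctan2(M[1,1],M[0,1]); d=p[:2]-A; th=np.arctan2(d[1],d[0]); f=s["ft_force"]
print("t %.2f phi %.3f r %.1f z %.1f jaw-tan %.3f open %.3f"%(s["t"],th-TH0,np.hypot(*d),p[2],(jaz-th-np.pi/2+np.pi/2)%np.pi-np.pi/2,s["opening"]),
 "Ftan %.1f Frad %.1f Fz %.1f"%(-f[0]*np.sin(th)+f[1]*np.cos(th),f[0]*np.cos(th)+f[1]*np.sin(th),f[2]))
for a in sys.argv[1:]:
    t=TH0+float(a); q=A+RR*np.array([np.cos(t),np.sin(t)]); jy=(t+np.pi/2-jaz+np.pi/2)%np.pi-np.pi/2
    print(a,((q-p[:2])/25).round(2),((62.3-p[2])/25).round(2),"yaw",round(np.degrees(jy)/6,2))
E
python3 arc.py 0.04 0.08 0.12 0.16 0.2
```

```text
t 15.57 phi -0.000 r 119.4 z 62.2 jaw-tan 0.012 open 0.205 Ftan -5.6 Frad -1.0 Fz -1.3
0.04 [-0.09  0.17] 0.0 yaw 0.27
0.08 [-0.19  0.33] 0.0 yaw 0.65
0.12 [-0.3   0.49] 0.0 yaw 1.03
0.16 [-0.42  0.64] 0.0 yaw 1.41
0.2 [-0.54  0.79] 0.0 yaw 1.79
```

Emit:
apply_moves --pt "-0.09 0.17 0" --pt "-0.19 0.33 0" --pt "-0.3 0.49 0" --pt "-0.42 0.64 0" --pt "-0.54 0.79 0" --pt "-0.54 0.79 0" --yaw '[0.27, 0.65, 1.03, 1.41, 1.79, 1.79]' --jaw '[1, 1, 1, 1, 1, 1]'

```text
t: 16.32
eef_pos: [607.9, 177.1, 62.2]
tcp_rot: [1.703, 1.566, -0.731]
ft_force: [1.5, -8.4, -1.0]
opening: 0.202
```

```bash
python3 arc.py 0.225 .25 .275 .3 .325 .35 .375 .4
```

```text
t 16.32 phi 0.196 r 119.2 z 62.2 jaw-tan 0.005 open 0.202 Ftan -7.4 Frad -4.2 Fz -1.0
0.225 [-0.08  0.11] 0.0 yaw 0.23
.25 [-0.16  0.2 ] 0.0 yaw 0.47
.275 [-0.24  0.29] 0.0 yaw 0.71
.3 [-0.33  0.37] 0.0 yaw 0.95
.325 [-0.42  0.45] 0.0 yaw 1.19
.35 [-0.51  0.53] 0.0 yaw 1.43
.375 [-0.6   0.61] 0.0 yaw 1.67
.4 [-0.69  0.69] 0.0 yaw 1.9
```

Emit:
apply_moves --pt "-0.08 0.11 0" --pt "-0.16 0.2 0" --pt "-0.24 0.29 0" --pt "-0.33 0.37 0" --pt "-0.33 0.37 0" --yaw '[0.23, 0.47, 0.71, 0.95, 0.95]' --jaw '[1, 1, 1, 1, 1]'

```text
t: 16.95
eef_pos: [600.1, 185.2, 62.2]
tcp_rot: [1.602, 1.565, -0.733]
ft_force: [3.0, -7.4, -0.7]
opening: 0.205
```

```bash
python3 arc.py .325 .35 .375 .4
```

```text
t 16.95 phi 0.291 r 119.1 z 62.2 jaw-tan 0.009 open 0.205 Ftan -7.4 Frad -3.2 Fz -0.7
.325 [-0.1   0.13] 0.0 yaw 0.24
.35 [-0.19  0.21] 0.0 yaw 0.47
.375 [-0.28  0.28] 0.0 yaw 0.71
.4 [-0.38  0.36] 0.0 yaw 0.95
```

Emit:
apply_moves --pt "-0.1 0.12 0" --pt "-0.1 0.12 0" --yaw '[0.24, 0.24]' --jaw '[1, 1]'

```text
t: 17.2
eef_pos: [598.1, 187.1, 62.2]
tcp_rot: [1.537, 1.564, -0.772]
ft_force: [2.5, -9.1, -0.9]
opening: 0.206
```

```bash
python3 arc.py .35 .375 .4
```

```text
t 17.20 phi 0.314 r 119.0 z 62.2 jaw-tan 0.012 open 0.206 Ftan -8.0 Frad -4.9 Fz -0.9
.35 [-0.11  0.13] 0.0 yaw 0.23
.375 [-0.2   0.21] 0.0 yaw 0.47
.4 [-0.3   0.28] 0.0 yaw 0.71
```

Emit:
apply_moves --pt "-0.11 0.12 0" --pt "-0.11 0.12 0" --yaw '[0.23, 0.23]' --jaw '[1, 1]'

```text
t: 17.45
eef_pos: [595.7, 189.3, 62.2]
tcp_rot: [1.485, 1.563, -0.799]
ft_force: [2.5, -6.6, -0.1]
opening: 0.206
```

```bash
python3 arc.py .375 .4
```

```text
t 17.45 phi 0.341 r 119.0 z 62.2 jaw-tan 0.009 open 0.206 Ftan -6.2 Frad -3.2 Fz -0.1
.375 [-0.11  0.12] 0.0 yaw 0.24
.4 [-0.2  0.2] 0.0 yaw 0.48
```

Emit:
apply_moves --pt "-0.11 0.12 0" --pt "-0.11 0.12 0" --yaw '[0.24, 0.24]' --jaw '[1, 1]'

```text
t: 17.7
eef_pos: [593.1, 191.4, 62.2]
tcp_rot: [1.409, 1.563, -0.85]
ft_force: [1.7, -6.0, 0.1]
opening: 0.207
```

```bash
python3 arc.py .375 .4 .425
```

```text
t 17.70 phi 0.370 r 119.0 z 62.2 jaw-tan 0.006 open 0.207 Ftan -5.1 Frad -3.5 Fz 0.1
.375 [-0.    0.04] 0.0 yaw -0.0
.4 [-0.1   0.11] 0.0 yaw 0.24
.425 [-0.19  0.18] 0.0 yaw 0.47
```

Emit:
apply_moves --pt "-0.1 0.11 0" --pt "-0.1 0.11 0" --yaw '[0.24, 0.24]' --jaw '[1, 1]'

```text
t: 17.95
eef_pos: [590.8, 193.2, 62.2]
tcp_rot: [1.325, 1.562, -0.909]
ft_force: [3.0, -7.7, -0.6]
opening: 0.205
```

```bash
python3 arc.py .425 .45
```

```text
t 17.95 phi 0.394 r 118.9 z 62.2 jaw-tan 0.006 open 0.205 Ftan -7.1 Frad -4.2 Fz -0.6
.425 [-0.1   0.11] 0.0 yaw 0.23
.45 [-0.2   0.18] 0.0 yaw 0.47
```

```bash
cat > ft.py <<'E'
from h import *
from cell import env
A=np.array([517.,100.]);o=[]
for i in range(5):
    if i: env.read_camera("top")
    s=env.state(); d=s["eef_pos"][:2]-A; th=np.arctan2(d[1],d[0]); f=s["ft_force"]
    o.append([-f[0]*np.sin(th)+f[1]*np.cos(th),f[0]*np.cos(th)+f[1]*np.sin(th),th-.507])
o=np.array(o); print("Ftan",o[:,0].round(1),"mean",o.mean(0).round(3))
E
python3 ft.py; python3 arc.py .425
```

```text
Ftan [-7.1 -6.  -6.9 -6.4 -6.8] mean [-6.66  -4.414  0.395]
t 18.15 phi 0.395 r 118.9 z 62.2 jaw-tan 0.006 open 0.201 Ftan -6.8 Frad -4.7 Fz -0.7
.425 [-0.1   0.11] 0.0 yaw 0.23
```

Emit:
apply_moves --pt "-0.1 0.1 0" --pt "-0.1 0.1 0" --yaw '[0.23, 0.23]' --jaw '[1, 1]'

```text
t: 18.4
eef_pos: [588.4, 195.0, 62.2]
tcp_rot: [1.265, 1.561, -0.945]
ft_force: [2.0, -6.5, 0.1]
opening: 0.209
```

```bash
sed -i 's/range(5)/range(3)/' ft.py; python3 ft.py; python3 arc.py .445 .46
```

```text
Ftan [-5.5 -6.1 -4.6] mean [-5.406 -3.964  0.419]
t 18.50 phi 0.420 r 118.8 z 62.2 jaw-tan 0.005 open 0.203 Ftan -4.6 Frad -3.9 Fz -0.7
.445 [-0.08  0.1 ] 0.0 yaw 0.2
.46 [-0.14  0.14] 0.0 yaw 0.34
```

Emit:
apply_moves --pt "-0.1 0.09 0" --pt "-0.1 0.09 0" --yaw '[0.22, 0.22]' --jaw '[1, 1]'

```text
t: 18.75
eef_pos: [586.2, 196.5, 62.2]
tcp_rot: [1.245, 1.561, -0.942]
ft_force: [4.1, -7.0, -0.8]
opening: 0.206
```

```bash
sed -i 's/RR=119.6/RR=118.6/' arc.py; python3 ft.py; python3 arc.py .465
```

```text
Ftan [-7.5 -6.8 -7.2] mean [-7.156 -3.545  0.442]
t 18.85 phi 0.442 r 118.8 z 62.2 jaw-tan 0.006 open 0.206 Ftan -7.2 Frad -3.5 Fz -1.1
.465 [-0.09  0.06] 0.0 yaw 0.17
```

Emit:
apply_moves --pt "-0.1 0.08 0" --pt "-0.1 0.08 0" --yaw '[0.22, 0.22]' --jaw '[1, 1]'

```text
t: 19.1
eef_pos: [584.1, 198.0, 62.2]
tcp_rot: [1.251, 1.56, -0.913]
ft_force: [3.2, -5.6, -1.0]
opening: 0.205
```

```bash
python3 ft.py; python3 arc.py .485
```

```text
Ftan [-5.8 -5.8 -5.2] mean [-5.59  -2.708  0.463]
t 19.20 phi 0.464 r 118.7 z 62.2 jaw-tan 0.007 open 0.208 Ftan -5.2 Frad -2.6 Fz -0.7
.485 [-0.09  0.05] 0.0 yaw 0.14
```

Emit:
apply_moves --pt "-0.12 0.09 0" --pt "-0.12 0.09 0" --yaw '[0.24, 0.24]' --jaw '[1, 1]'

```text
t: 19.45
eef_pos: [581.4, 199.7, 62.2]
tcp_rot: [1.245, 1.56, -0.894]
ft_force: [4.1, -5.2, -0.2]
opening: 0.204
```

```bash
python3 ft.py; python3 arc.py .515
```

```text
Ftan [-6.2 -5.8 -6. ] mean [-6.   -2.27  0.49]
t 19.55 phi 0.491 r 118.7 z 62.2 jaw-tan 0.005 open 0.207 Ftan -6.0 Frad -2.2 Fz -0.4
.515 [-0.1   0.06] 0.0 yaw 0.19
```

Emit:
apply_moves --pt "-0.13 0.08 0" --pt "-0.26 0.16 0" --pt "-0.26 0.16 0" --yaw '[0.25, 0.5, 0.5]' --jaw '[1, 1, 1]'

```text
t: 19.92
eef_pos: [575.6, 203.1, 62.2]
tcp_rot: [1.286, 1.558, -0.8]
ft_force: [6.7, -6.2, -2.1]
opening: 0.208
```

```bash
sed -i 's/range(3)/range(2)/' ft.py; python3 ft.py; python3 arc.py .56 .58 .6
```

```text
Ftan [-8.9 -7.6] mean [-8.232 -2.713  0.547]
t 19.98 phi 0.547 r 118.6 z 62.2 jaw-tan 0.001 open 0.204 Ftan -7.6 Frad -3.3 Fz -2.2
.56 [-0.06  0.03] 0.0 yaw 0.11
.58 [-0.14  0.07] 0.0 yaw 0.31
.6 [-0.22  0.12] 0.0 yaw 0.5
```

Emit:
apply_moves --pt "-0.06 0.03 0" --pt "-0.06 0.03 0" --yaw '[0.11, 0.11]' --jaw '[1, 1]'

```text
t: 20.23
eef_pos: [575.1, 203.4, 62.3]
tcp_rot: [1.372, 1.557, -0.703]
ft_force: [7.3, -5.9, -3.0]
opening: 0.205
```

```bash
python3 ft.py; python3 arc.py .58
```

```text
Ftan [-9.2 -9. ] mean [-9.131 -1.603  0.552]
t 20.27 phi 0.552 r 118.6 z 62.2 jaw-tan 0.008 open 0.207 Ftan -9.0 Frad -1.7 Fz -2.8
.58 [-0.12  0.06] 0.0 yaw 0.2
```

Emit:
apply_moves --pt "-0.07 0.04 0" --pt "-0.07 0.04 0" --yaw '[0.13, 0.13]' --jaw '[1, 1]'

```text
t: 20.52
eef_pos: [574.5, 203.7, 62.2]
tcp_rot: [1.431, 1.556, -0.631]
ft_force: [7.5, -6.4, -3.0]
opening: 0.203
```

```bash
python3 ft.py; python3 arc.py .58 .595
```

```text
Ftan [-9.7 -9.3] mean [-9.466 -1.853  0.558]
t 20.57 phi 0.558 r 118.6 z 62.3 jaw-tan 0.015 open 0.208 Ftan -9.3 Frad -1.8 Fz -4.2
.58 [-0.09  0.05] 0.0 yaw 0.07
.595 [-0.16  0.08] 0.0 yaw 0.21
```

Emit:
apply_moves --pt "-0.09 0.05 0" --pt "-0.09 0.05 0" --yaw '[0.07, 0.07]' --jaw '[1, 1]'

```text
t: 20.82
eef_pos: [573.3, 204.4, 62.2]
tcp_rot: [1.485, 1.554, -0.57]
ft_force: [8.3, -6.2, -3.1]
opening: 0.204
```

```bash
python3 ft.py; python3 arc.py .595
```

```text
Ftan [-10.2  -9. ] mean [-9.623 -1.391  0.569]
t 20.88 phi 0.569 r 118.6 z 62.2 jaw-tan 0.011 open 0.206 Ftan -9.0 Frad -1.3 Fz -2.6
.595 [-0.11  0.06] 0.0 yaw 0.15
```

Emit:
apply_moves --pt "-0.08 0.04 0" --pt "-0.08 0.04 0" --yaw '[0.1, 0.1]' --jaw '[1, 1]'

```text
t: 21.12
eef_pos: [572.5, 204.8, 62.2]
tcp_rot: [1.535, 1.552, -0.51]
ft_force: [9.0, -6.6, -4.4]
opening: 0.206
```

```bash
python3 ft.py; python3 arc.py .595 .61
```

```text
Ftan [-11.  -10.3] mean [-10.636  -1.874   0.576]
t 21.18 phi 0.576 r 118.6 z 62.2 jaw-tan 0.013 open 0.209 Ftan -10.3 Frad -2.1 Fz -4.4
.595 [-0.08  0.04] 0.0 yaw 0.05
.61 [-0.14  0.07] 0.0 yaw 0.2
```

Emit:
apply_moves --pt "-0.09 0.05 0" --pt "-0.09 0.05 0" --yaw '[0.1, 0.1]' --jaw '[1, 1]'

```text
t: 21.42
eef_pos: [571.4, 205.4, 62.2]
tcp_rot: [1.564, 1.551, -0.471]
ft_force: [7.7, -5.6, -3.3]
opening: 0.21
```

```bash
python3 ft.py; python3 arc.py .61
```

```text
Ftan [-9.4 -9. ] mean [-9.21  -1.196  0.588]
t 21.48 phi 0.588 r 118.6 z 62.3 jaw-tan 0.011 open 0.209 Ftan -9.0 Frad -1.0 Fz -3.1
.61 [-0.09  0.05] 0.0 yaw 0.1
```

Emit:
apply_moves --pt "-0.08 0.04 0" --pt "-0.08 0.04 0" --yaw '[0.1, 0.1]' --jaw '[1, 1]'

```text
t: 21.72
eef_pos: [570.5, 205.9, 62.3]
tcp_rot: [1.597, 1.549, -0.428]
ft_force: [8.3, -6.0, -3.5]
opening: 0.207
```

```bash
python3 ft.py; python3 arc.py .61 .625
```

```text
Ftan [-10.1  -9.8] mean [-9.958 -1.479  0.596]
t 21.77 phi 0.596 r 118.6 z 62.2 jaw-tan 0.013 open 0.204 Ftan -9.8 Frad -1.3 Fz -2.9
.61 [-0.06  0.03] 0.0 yaw 0.01
.625 [-0.12  0.06] 0.0 yaw 0.15
```

Emit:
apply_moves --pt "-0.09 0.05 0" --pt "-0.09 0.05 0" --yaw '[0.1, 0.1]' --jaw '[1, 1]'

```text
t: 22.02
eef_pos: [569.2, 206.5, 62.3]
tcp_rot: [1.61, 1.548, -0.405]
ft_force: [7.7, -5.7, -2.3]
opening: 0.208
```

```bash
python3 ft.py; python3 arc.py .625
```

```text
Ftan [-9.4 -9. ] mean [-9.229 -2.054  0.608]
t 22.07 phi 0.608 r 118.6 z 62.3 jaw-tan 0.011 open 0.207 Ftan -9.0 Frad -2.4 Fz -2.6
.625 [-0.07  0.03] 0.0 yaw 0.05
```

Emit:
apply_moves --pt "-0.09 0.04 0" --pt "-0.09 0.04 0" --yaw '[0.1, 0.1]' --jaw '[1, 1]'

```text
t: 22.32
eef_pos: [568.2, 207.0, 62.2]
tcp_rot: [1.637, 1.546, -0.368]
ft_force: [8.9, -6.3, -4.3]
opening: 0.208
```

```bash
python3 ft.py; python3 arc.py .625 .64
```

```text
Ftan [-10.7 -11.4] mean [-11.08   -1.462   0.618]
t 22.38 phi 0.618 r 118.6 z 62.3 jaw-tan 0.012 open 0.208 Ftan -11.4 Frad -1.1 Fz -3.6
.625 [-0.03  0.02] 0.0 yaw -0.04
.64 [-0.1   0.05] 0.0 yaw 0.1
```

Emit:
apply_moves --pt "-0.09 0.04 0" --pt "-0.09 0.04 0" --yaw '[0.1, 0.1]' --jaw '[1, 1]'

```text
t: 22.62
eef_pos: [567.0, 207.5, 62.1]
tcp_rot: [1.657, 1.544, -0.338]
ft_force: [8.0, -5.4, -4.9]
opening: 0.205
```

```bash
python3 ft.py; python3 arc.py .64
```

```text
Ftan [-9.5 -9.1] mean [-9.28  -1.016  0.629]
t 22.68 phi 0.629 r 118.6 z 62.2 jaw-tan 0.011 open 0.211 Ftan -9.1 Frad -0.5 Fz -3.1
.64 [-0.05  0.02] 0.0 yaw 0.0
```

Emit:
apply_moves --pt "-0.08 0.04 0" --pt "-0.08 0.04 0" --yaw '[0.1, 0.1]' --jaw '[1, 1]'

```text
t: 22.92
eef_pos: [566.2, 207.9, 62.2]
tcp_rot: [1.671, 1.542, -0.314]
ft_force: [8.6, -7.1, -3.5]
opening: 0.212
```

```bash
python3 ft.py; python3 arc.py .64 .655
```

```text
Ftan [-10.8 -10.9] mean [-10.838  -2.296   0.636]
t 22.98 phi 0.636 r 118.6 z 62.2 jaw-tan 0.014 open 0.210 Ftan -10.9 Frad -1.7 Fz -4.0
.64 [-0.02  0.01] 0.01 yaw -0.09
.655 [-0.08  0.04] 0.01 yaw 0.05
```

```bash
python3 - <<'E'
from h import *
from cell import env
for n,(x0,y0) in(("scene",(200,170)),("top",(130,130))):
    b=env.read_camera(n)["frame"][:,:,::-1]
    cv2.imwrite(f"pics/f_{n}.png",cv2.resize(b[y0:y0+120,x0:x0+120],None,fx=5,fy=5,interpolation=cv2.INTER_CUBIC))
E
```

```text
(no output)
```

View pics/f_scene.png

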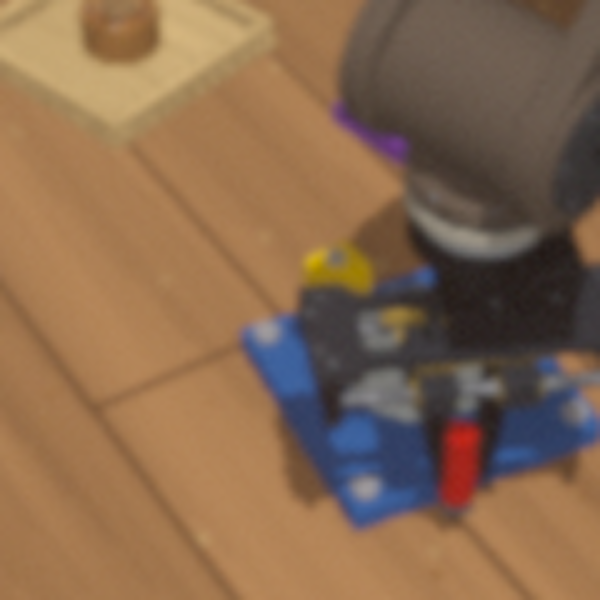

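View pics/f_top.png

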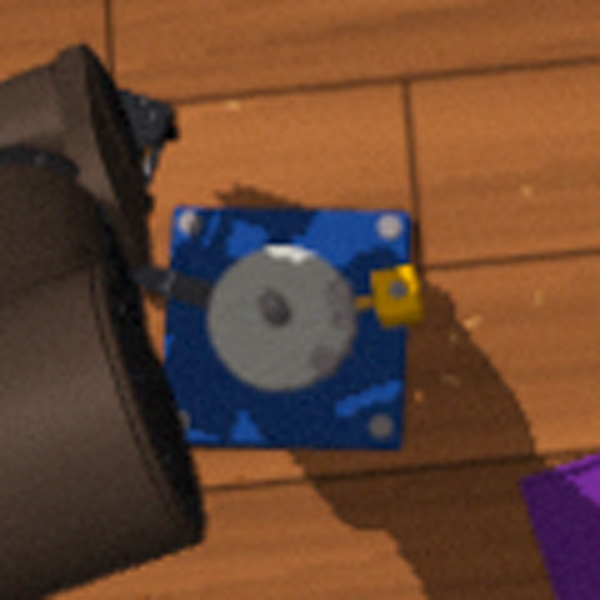

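Emit:
apply_moves --pt "-0.08 0.04 0" --pt "-0.08 0.04 0" --yaw '[0.05, 0.05]' --jaw '[1, 1]'

```text
t: 23.32
eef_pos: [565.2, 208.3, 62.1]
tcp_rot: [1.678, 1.541, -0.302]
ft_force: [7.9, -5.6, -3.1]
opening: 0.208
```

```bash
python3 ft.py; python3 arc.py .66
```

```text
Ftan [-9.5 -9.3] mean [-9.4   -1.893  0.645]
t 23.38 phi 0.645 r 118.6 z 62.2 jaw-tan 0.009 open 0.206 Ftan -9.3 Frad -1.9 Fz -2.9
.66 [-0.06  0.03] 0.01 yaw 0.05
```

Emit:
apply_moves --pt "-0.08 0.04 0" --pt "-0.08 0.04 0" --yaw '[0.1, 0.1]' --jaw '[1, 1]'

```text
t: 23.62
eef_pos: [564.0, 208.9, 62.1]
tcp_rot: [1.682, 1.54, -0.287]
ft_force: [7.0, -4.5, -2.0]
opening: 0.203
```

```bash
python3 ft.py; python3 arc.py .66 .68
```

```text
Ftan [-8.2 -8. ] mean [-8.087 -1.436  0.656]
t 23.68 phi 0.657 r 118.6 z 62.2 jaw-tan 0.009 open 0.207 Ftan -8.0 Frad -1.5 Fz -2.2
.66 [-0.01  0.01] 0.01 yaw -0.05
.68 [-0.1   0.04] 0.01 yaw 0.14
```

Emit:
apply_moves --pt "-0.09 0.04 0" --pt "-0.09 0.04 0" --yaw '[0.1, 0.1]' --jaw '[1, 1]'

```text
t: 23.92
eef_pos: [562.8, 209.4, 62.2]
tcp_rot: [1.687, 1.538, -0.272]
ft_force: [8.2, -5.5, -4.1]
opening: 0.208
```

```bash
python3 ft.py; python3 arc.py .68
```

```text
Ftan [ -9.7 -10.7] mean [-10.205  -1.917   0.667]
t 23.98 phi 0.667 r 118.6 z 62.2 jaw-tan 0.008 open 0.207 Ftan -10.7 Frad -1.9 Fz -2.7
.68 [-0.05  0.02] 0.01 yaw 0.04
```

Emit:
apply_moves --pt "-0.09 0.03 0" --pt "-0.09 0.03 0" --yaw '[0.1, 0.1]' --jaw '[1, 1]'

```text
t: 24.22
eef_pos: [561.6, 209.8, 62.2]
tcp_rot: [1.704, 1.537, -0.245]
ft_force: [8.8, -4.6, -3.5]
opening: 0.207
```

```bash
python3 ft.py; python3 arc.py .7 .72
```

```text
Ftan [-9.9 -8.2] mean [-9.061 -0.401  0.678]
t 24.27 phi 0.678 r 118.5 z 62.2 jaw-tan 0.008 open 0.207 Ftan -8.2 Frad 0.2 Fz -3.7
.7 [-0.1   0.04] 0.01 yaw 0.14
.72 [-0.19  0.07] 0.01 yaw 0.33
```

Emit:
apply_moves --pt "-0.1 0.04 0" --pt "-0.1 0.04 0" --yaw '[0.1, 0.1]' --jaw '[1, 1]'

```text
t: 24.52
eef_pos: [560.0, 210.6, 62.1]
tcp_rot: [1.715, 1.535, -0.224]
ft_force: [7.7, -3.9, -3.7]
opening: 0.209
```

```bash
python3 ft.py; python3 arc.py .7
```

```text
Ftan [-8.6 -9.5] mean [-9.003 -0.687  0.693]
t 24.57 phi 0.693 r 118.6 z 62.1 jaw-tan 0.003 open 0.208 Ftan -9.5 Frad -0.5 Fz -3.9
.7 [-0.03  0.01] 0.01 yaw 0.04
```

Emit:
apply_moves --pt "-0.09 0.03 0" --pt "-0.09 0.03 0" --yaw '[0.1, 0.1]' --jaw '[1, 1]'

```text
t: 24.82
eef_pos: [558.7, 211.1, 62.1]
tcp_rot: [1.725, 1.534, -0.203]
ft_force: [7.6, -3.2, -2.6]
opening: 0.21
```

```bash
python3 ft.py; python3 arc.py .72
```

```text
Ftan [-8.3 -7.8] mean [-8.032 -0.235  0.705]
t 24.88 phi 0.705 r 118.6 z 62.1 jaw-tan 0.001 open 0.208 Ftan -7.8 Frad -0.2 Fz -3.5
.72 [-0.07  0.02] 0.01 yaw 0.13
```

Emit:
apply_moves --pt "-0.1 0.03 0" --pt "-0.1 0.03 0" --yaw '[0.2, 0.2]' --jaw '[1, 1]'

```text
t: 25.12
eef_pos: [556.9, 211.7, 62.1]
tcp_rot: [1.737, 1.533, -0.171]
ft_force: [7.1, -2.6, -2.7]
opening: 0.21
```

```bash
python3 ft.py; python3 arc.py .735
```

```text
Ftan [-7.6 -7. ] mean [-7.267 -0.088  0.721]
t 25.18 phi 0.721 r 118.6 z 62.1 jaw-tan 0.006 open 0.208 Ftan -7.0 Frad -0.2 Fz -3.2
.735 [-0.06  0.02] 0.01 yaw 0.08
```

Emit:
apply_moves --pt "-0.1 0.03 0" --pt "-0.1 0.03 0" --yaw '[0.2, 0.2]' --jaw '[1, 1]'

```text
t: 25.42
eef_pos: [555.2, 212.3, 62.1]
tcp_rot: [1.747, 1.532, -0.14]
ft_force: [6.9, -1.4, -3.7]
opening: 0.208
```

```bash
python3 ft.py; python3 arc.py .75
```

```text
Ftan [-7.  -7.5] mean [-7.261  0.341  0.736]
t 25.48 phi 0.736 r 118.6 z 62.1 jaw-tan 0.011 open 0.211 Ftan -7.5 Frad -0.2 Fz -2.9
.75 [-0.06  0.02] 0.01 yaw 0.03
```

```bash
cat > ft.py <<'E'
from h import *
from cell import env
A=np.array([517.,100.]);o=[]
for i in range(2):
    if i: env.read_camera("top")
    s=env.state(); d=s["eef_pos"][:2]-A; th=np.arctan2(d[1],d[0]); f=s["ft_force"]; m=s["moment"]
    ft=-f[0]*np.sin(th)+f[1]*np.cos(th)
    o.append([ft,f[0]*np.cos(th)+f[1]*np.sin(th),m[2],ft+m[2]/.12,th-.507])
o=np.array(o); print("Ftan %.1f Frad %.1f Mz %.3f  Feff %.2f phi %.3f"%tuple(o.mean(0)),o[:,3].round(1), s["moment"].round(2))
E
python3 ft.py; python3 arc.py .75
```

```text
Ftan -7.8 Frad -0.2 Mz -0.022  Feff -7.99 phi 0.736 [-7.8 -8.2] [-0.19 -0.17 -0.01]
t 25.52 phi 0.736 r 118.6 z 62.1 jaw-tan 0.011 open 0.206 Ftan -8.1 Frad -0.2 Fz -3.1
.75 [-0.06  0.02] 0.01 yaw 0.03
```

Emit:
apply_moves --pt "-0.13 0.04 0" --pt "-0.13 0.04 0" --yaw '[0.1, 0.1]' --jaw '[1, 1]'

```text
t: 25.78
eef_pos: [552.6, 213.1, 62.1]
tcp_rot: [1.75, 1.531, -0.127]
ft_force: [5.5, -2.1, -2.8]
opening: 0.213
```

```bash
python3 ft.py; python3 arc.py .77
```

```text
Ftan -6.2 Frad -0.6 Mz 0.155  Feff -4.95 phi 0.759 [-4.7 -5.2] [-0.29 -0.11  0.17]
t 25.82 phi 0.759 r 118.6 z 62.1 jaw-tan -0.001 open 0.210 Ftan -6.6 Frad -0.9 Fz -2.6
.77 [-0.05  0.02] 0.01 yaw 0.12
```

Emit:
apply_moves --pt "-0.12 0.03 0" --pt "-0.12 0.03 0" --yaw '[0.2, 0.2]' --jaw '[1, 1]'

```text
t: 26.08
eef_pos: [550.2, 213.8, 62.1]
tcp_rot: [1.756, 1.53, -0.1]
ft_force: [5.9, -1.1, -1.4]
opening: 0.212
```

```bash
python3 ft.py; python3 arc.py .79 .81
```

```text
Ftan -5.9 Frad 0.8 Mz 0.145  Feff -4.66 phi 0.780 [-4.7 -4.6] [-0.13  0.06  0.14]
t 26.12 phi 0.780 r 118.5 z 62.1 jaw-tan -0.001 open 0.209 Ftan -5.8 Frad 0.9 Fz -3.5
.79 [-0.05  0.02] 0.01 yaw 0.11
.81 [-0.14  0.04] 0.01 yaw 0.3
```

Emit:
apply_moves --pt "-0.14 0.04 0" --pt "-0.14 0.04 0" --yaw '[0.3, 0.3]' --jaw '[1, 1]'

```text
t: 26.38
eef_pos: [547.2, 214.6, 62.1]
tcp_rot: [1.756, 1.53, -0.068]
ft_force: [5.7, -1.7, -1.6]
opening: 0.21
```

```bash
python3 ft.py; python3 arc.py .83
```

```text
Ftan -5.8 Frad -0.6 Mz 0.099  Feff -5.01 phi 0.807 [-5.4 -4.6] [-0.31  0.1   0.14]
t 26.43 phi 0.807 r 118.5 z 62.0 jaw-tan 0.003 open 0.212 Ftan -5.7 Frad -1.0 Fz -1.9
.83 [-0.11  0.03] 0.01 yaw 0.19
```

Emit:
apply_moves --pt "-0.12 0.03 0" --pt "-0.12 0.03 0" --yaw '[0.2, 0.2]' --jaw '[1, 1]'

```text
t: 26.68
eef_pos: [544.6, 215.2, 62.1]
tcp_rot: [1.756, 1.529, -0.047]
ft_force: [5.5, -1.9, -1.5]
opening: 0.208
```

```bash
python3 ft.py; python3 arc.py .85
```

```text
Ftan -6.0 Frad -0.8 Mz 0.069  Feff -5.46 phi 0.828 [-5.5 -5.4] [-0.33  0.13  0.09]
t 26.73 phi 0.828 r 118.5 z 62.1 jaw-tan 0.003 open 0.209 Ftan -6.2 Frad -1.0 Fz -2.2
.85 [-0.1   0.03] 0.01 yaw 0.18
```

Emit:
apply_moves --pt "-0.12 0.03 0" --pt "-0.12 0.03 0" --yaw '[0.22, 0.22]' --jaw '[1, 1]'

```text
t: 26.98
eef_pos: [542.5, 215.7, 62.1]
tcp_rot: [1.757, 1.528, -0.023]
ft_force: [7.5, -3.1, -3.6]
opening: 0.21
```

```bash
python3 ft.py; python3 arc.py .87
```

```text
Ftan -8.3 Frad -1.5 Mz 0.052  Feff -7.84 phi 0.847 [-7.4 -8.3] [-0.5  -0.22  0.03]
t 27.02 phi 0.847 r 118.5 z 62.1 jaw-tan 0.007 open 0.211 Ftan -8.5 Frad -1.6 Fz -2.8
.87 [-0.11  0.03] 0.01 yaw 0.15
```

Emit:
apply_moves --pt "-0.12 0.03 0" --pt "-0.12 0.03 0" --yaw '[0.22, 0.22]' --jaw '[1, 1]'

```text
t: 27.28
eef_pos: [540.9, 216.0, 62.1]
tcp_rot: [1.759, 1.526, 0.001]
ft_force: [10.6, -5.6, -5.0]
opening: 0.207
```

```bash
python3 ft.py; python3 arc.py .89
```

```text
Ftan -11.1 Frad -3.4 Mz -0.086  Feff -11.82 phi 0.861 [-12.  -11.6] [-0.75 -0.7  -0.12]
t 27.32 phi 0.861 r 118.5 z 62.1 jaw-tan 0.016 open 0.212 Ftan -10.7 Frad -3.4 Fz -4.2
.89 [-0.14  0.03] 0.01 yaw 0.13
```

Emit:
apply_moves --pt "-0.11 0.02 0" --pt "-0.11 0.02 0" --yaw '[0.2, 0.2]' --jaw '[1, 1]'

```text
t: 27.58
eef_pos: [539.5, 216.1, 62.0]
tcp_rot: [1.76, 1.524, 0.023]
ft_force: [10.1, -4.3, -5.6]
opening: 0.211
```

```bash
python3 ft.py; python3 arc.py .91
```

```text
Ftan -10.3 Frad -2.7 Mz 0.008  Feff -10.27 phi 0.873 [-10.8  -9.7] [-0.68 -0.58  0.02]
t 27.62 phi 0.873 r 118.3 z 62.0 jaw-tan 0.024 open 0.210 Ftan -9.9 Frad -3.1 Fz -5.5
.91 [-0.17  0.04] 0.01 yaw 0.12
```

Emit:
apply_moves --pt "-0.13 0.03 0" --pt "-0.13 0.03 0" --yaw '[0.1, 0.1]' --jaw '[1, 1]'

```text
t: 27.88
eef_pos: [537.6, 216.5, 62.0]
tcp_rot: [1.756, 1.522, 0.03]
ft_force: [10.1, -4.6, -4.5]
opening: 0.212
```

```bash
python3 ft.py; python3 arc.py .91
```

```text
Ftan -10.6 Frad -2.8 Mz 0.097  Feff -9.81 phi 0.889 [-10.1  -9.5] [-0.84 -0.51  0.11]
t 27.93 phi 0.890 r 118.3 z 62.0 jaw-tan 0.018 open 0.214 Ftan -10.5 Frad -2.8 Fz -4.5
.91 [-0.09  0.03] 0.01 yaw 0.02
```

Emit:
apply_moves --pt "-0.12 0.03 0" --pt "-0.12 0.03 0" --yaw '[0.12, 0.12]' --jaw '[1, 1]'

```text
t: 28.18
eef_pos: [535.7, 216.8, 62.0]
tcp_rot: [1.75, 1.52, 0.036]
ft_force: [9.2, -5.0, -3.9]
opening: 0.211
```

```bash
python3 ft.py; python3 arc.py .92
```

```text
Ftan -10.0 Frad -3.5 Mz 0.129  Feff -8.89 phi 0.906 [-8.6 -9.1] [-0.94 -0.46  0.12]
t 28.23 phi 0.906 r 118.3 z 62.0 jaw-tan 0.014 open 0.213 Ftan -10.1 Frad -3.6 Fz -4.2
.92 [-0.06  0.02] 0.01 yaw -0.0
```

Emit:
apply_moves --pt "-0.12 0.02 0" --pt "-0.12 0.02 0" --yaw '[0.12, 0.12]' --jaw '[1, 1]'

```text
t: 28.48
eef_pos: [534.2, 217.0, 62.0]
tcp_rot: [1.749, 1.518, 0.048]
ft_force: [11.0, -3.0, -5.4]
opening: 0.213
```

```bash
python3 ft.py; python3 arc.py .94
```

```text
Ftan -11.9 Frad -2.4 Mz 0.134  Feff -10.82 phi 0.918 [-10.6 -11.1] [-0.89 -0.81  0.18]
t 28.52 phi 0.918 r 118.3 z 62.0 jaw-tan 0.015 open 0.212 Ftan -12.6 Frad -3.4 Fz -5.8
.94 [-0.1   0.03] 0.01 yaw 0.07
```

Emit:
apply_moves --pt "-0.12 0.03 0" --pt "-0.12 0.03 0" --yaw '[0.1, 0.1]' --jaw '[1, 1]'

```text
t: 28.78
eef_pos: [532.6, 217.3, 62.0]
tcp_rot: [1.741, 1.516, 0.051]
ft_force: [10.8, -6.8, -5.3]
opening: 0.215
```

```bash
python3 ft.py; python3 arc.py .95
```

```text
Ftan -11.5 Frad -4.9 Mz 0.150  Feff -10.22 phi 0.932 [-10.2 -10.2] [-1.18 -0.66  0.14]
t 28.82 phi 0.932 r 118.3 z 62.0 jaw-tan 0.012 open 0.213 Ftan -11.4 Frad -4.4 Fz -5.2
.95 [-0.08  0.02] 0.01 yaw 0.06
```

Emit:
apply_moves --pt "-0.12 0.02 0" --pt "-0.12 0.02 0" --yaw '[0.12, 0.12]' --jaw '[1, 1]'

```text
t: 29.08
eef_pos: [530.8, 217.6, 61.9]
tcp_rot: [1.744, 1.514, 0.066]
ft_force: [8.7, -2.3, -5.3]
opening: 0.214
```

```bash
python3 ft.py; python3 arc.py .97
```

```text
Ftan -8.9 Frad -2.2 Mz -0.022  Feff -9.10 phi 0.947 [-9.3 -8.9] [-0.44 -0.5   0.01]
t 29.12 phi 0.947 r 118.4 z 61.9 jaw-tan 0.008 open 0.213 Ftan -8.9 Frad -3.0 Fz -6.0
.97 [-0.11  0.02] 0.02 yaw 0.14
```

Emit:
apply_moves --pt "-0.12 0.02 0" --pt "-0.12 0.02 0" --yaw '[0.12, 0.12]' --jaw '[1, 1]'

```text
t: 29.38
eef_pos: [528.9, 217.8, 61.9]
tcp_rot: [1.742, 1.512, 0.076]
ft_force: [9.2, -4.3, -3.7]
opening: 0.215
```

```bash
python3 ft.py; python3 arc.py .98
```

```text
Ftan -9.5 Frad -2.9 Mz 0.002  Feff -9.52 phi 0.964 [-9.9 -9.2] [-0.71 -0.44  0.04]
t 29.43 phi 0.964 r 118.4 z 61.9 jaw-tan 0.005 open 0.216 Ftan -9.5 Frad -2.5 Fz -4.6
.98 [-0.08  0.02] 0.02 yaw 0.11
```

Emit:
apply_moves --pt "-0.12 0.02 0.01" --pt "-0.12 0.02 0.01" --yaw '[0.14, 0.14]' --jaw '[1, 1]'

```text
t: 29.68
eef_pos: [526.8, 218.0, 61.9]
tcp_rot: [1.738, 1.511, 0.087]
ft_force: [9.7, -3.8, -7.1]
opening: 0.214
```

```bash
python3 ft.py; python3 arc.py 1.0
```

```text
Ftan -9.8 Frad -3.1 Mz 0.041  Feff -9.43 phi 0.981 [-9.7 -9.2] [-0.77 -0.37  0.04]
t 29.73 phi 0.981 r 118.4 z 61.9 jaw-tan 0.002 open 0.213 Ftan -9.5 Frad -3.2 Fz -6.5
1.0 [-0.09  0.02] 0.02 yaw 0.16
```

Emit:
apply_moves --pt "-0.12 0.01 0.01" --pt "-0.12 0.01 0.01" --yaw '[0.16, 0.16]' --jaw '[1, 1]'

```text
t: 29.98
eef_pos: [524.8, 218.1, 62.0]
tcp_rot: [1.737, 1.51, 0.103]
ft_force: [9.7, -2.0, -7.9]
opening: 0.215
```

```bash
python3 ft.py; python3 arc.py 1.02
```

```text
Ftan -9.5 Frad -1.6 Mz 0.080  Feff -8.81 phi 0.998 [-9.2 -8.4] [-0.46 -0.47  0.09]
t 30.02 phi 0.998 r 118.3 z 61.9 jaw-tan 0.002 open 0.215 Ftan -9.1 Frad -2.0 Fz -7.3
1.02 [-0.11  0.02] 0.01 yaw 0.2
```

Emit:
apply_moves --pt "-0.11 0.01 0.01" --pt "-0.11 0.01 0.01" --yaw '[0.16, 0.16]' --jaw '[1, 1]'

```text
t: 30.28
eef_pos: [523.0, 218.2, 61.9]
tcp_rot: [1.735, 1.509, 0.118]
ft_force: [9.1, -2.4, -7.3]
opening: 0.215
```

```bash
python3 ft.py; python3 arc.py 1.04
```

```text
Ftan -9.3 Frad -2.1 Mz 0.061  Feff -8.78 phi 1.013 [-8.6 -8.9] [-0.48 -0.4   0.05]
t 30.32 phi 1.013 r 118.3 z 62.0 jaw-tan 0.003 open 0.216 Ftan -9.4 Frad -2.3 Fz -7.0
1.04 [-0.13  0.02] 0.01 yaw 0.23
```

Emit:
apply_moves --pt "-0.13 0.01 0.01" --pt "-0.13 0.01 0.01" --yaw '[0.18, 0.18]' --jaw '[1, 1]'

```text
t: 30.58
eef_pos: [520.4, 218.3, 61.9]
tcp_rot: [1.733, 1.508, 0.134]
ft_force: [7.1, -2.1, -6.5]
opening: 0.216
```

```bash
python3 ft.py; python3 arc.py 1.05
```

```text
Ftan -7.7 Frad -1.9 Mz 0.082  Feff -6.99 phi 1.035 [-6.7 -7.3] [-0.54 -0.11  0.1 ]
t 30.62 phi 1.035 r 118.3 z 62.0 jaw-tan 0.000 open 0.215 Ftan -8.2 Frad -2.0 Fz -6.5
1.05 [-0.07  0.01] 0.01 yaw 0.14
```

Emit:
apply_moves --pt "-0.12 0.01 0.01" --pt "-0.12 0.01 0.01" --yaw '[0.2, 0.2]' --jaw '[1, 1]'

```text
t: 30.88
eef_pos: [517.9, 218.3, 62.0]
tcp_rot: [1.729, 1.508, 0.151]
ft_force: [6.5, -2.5, -4.7]
opening: 0.215
```

```bash
python3 ft.py; python3 arc.py 1.07
```

```text
Ftan -6.6 Frad -2.0 Mz 0.123  Feff -5.56 phi 1.057 [-5.4 -5.7] [-0.62  0.06  0.11]
t 30.93 phi 1.057 r 118.3 z 61.9 jaw-tan -0.001 open 0.214 Ftan -6.7 Frad -1.5 Fz -4.2
1.07 [-0.06  0.01] 0.01 yaw 0.13
```

The force has dropped from about 10 N to 5.5 N past a bump. The earlier bump onset was at φ≈0.55 and this one at about 0.855, which is the 0.30 spacing. Camera crests are at 0.38, 0.68 and 0.98, so this is the third click. The third notch is therefore at about 1.13, so I ease forward into it.

Emit:
apply_moves --pt "-0.12 0.0 0.01" --pt "-0.12 0.0 0.01" --yaw '[0.2, 0.2]' --jaw '[1, 1]'

```text
t: 31.18
eef_pos: [515.4, 218.2, 61.9]
tcp_rot: [1.727, 1.507, 0.17]
ft_force: [7.2, -1.2, -6.9]
opening: 0.213
```

```bash
python3 ft.py; python3 arc.py 1.1
```

```text
Ftan -7.5 Frad -1.7 Mz 0.121  Feff -6.45 phi 1.077 [-6.1 -6.8] [-0.44 -0.15  0.11]
t 31.23 phi 1.077 r 118.2 z 61.9 jaw-tan 0.000 open 0.217 Ftan -7.8 Frad -2.0 Fz -5.4
1.1 [-0.11  0.01] 0.02 yaw 0.22
```

Emit:
apply_moves --pt "-0.12 0.0 0.01" --pt "-0.12 0.0 0.01" --yaw '[0.2, 0.2]' --jaw '[1, 1]'

```text
t: 31.48
eef_pos: [513.0, 218.1, 62.0]
tcp_rot: [1.725, 1.507, 0.189]
ft_force: [6.8, -1.7, -6.2]
opening: 0.216
```

```bash
python3 ft.py; python3 arc.py 1.12; python3 - <<'E'
from h import *
from cell import env
for n,(x0,y0) in(("scene",(200,170)),("top",(130,130))):
    c=env.read_camera(n);pickle.dump(c,open(n+"2.pkl","wb"));b=c["frame"][:,:,::-1]
    cv2.imwrite(f"pics/g_{n}.png",cv2.resize(b[y0:y0+120,x0:x0+120],None,fx=5,fy=5,interpolation=cv2.INTER_CUBIC))
E
```

```text
Ftan -6.5 Frad -1.3 Mz 0.074  Feff -5.91 phi 1.098 [-6.2 -5.6] [-0.47 -0.03  0.08]
t 31.52 phi 1.098 r 118.2 z 61.9 jaw-tan 0.000 open 0.215 Ftan -6.3 Frad -0.8 Fz -5.4
1.12 [-0.11  0.01] 0.01 yaw 0.21
```

View pics/g_scene.png

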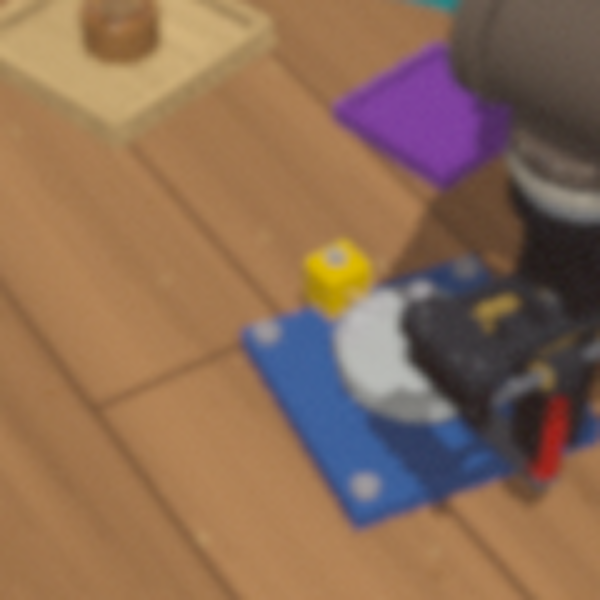

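View pics/g_top.png

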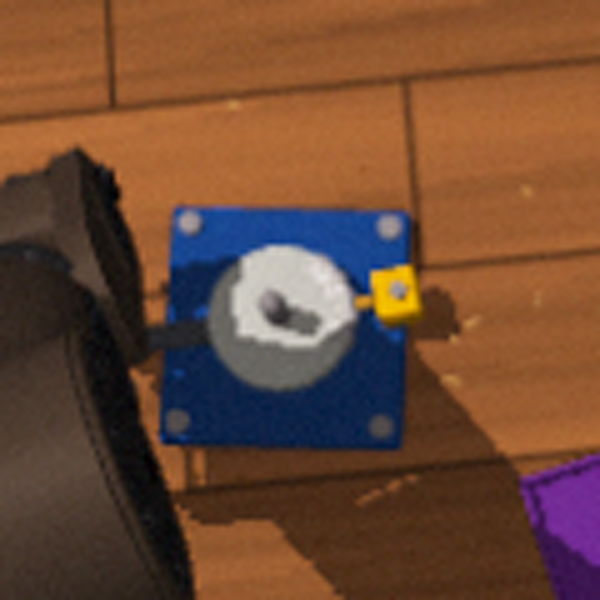

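The roll still sits in the tray at scene crop (120,25). The lever arm is at top crop (150–210, 335). I'll overlay the model for candidate turns and lever angles.

```bash
python3 - <<'E'
from h import *
c=pickle.load(open("top2.pkl","rb")); x0,y0=150,160; S=10
im=cv2.resize(c["frame"][y0:y0+60,x0:x0+75,::-1],None,fx=S,fy=S,interpolation=cv2.INTER_CUBIC)
cx,cy,yaw=514.5,97.5,-.12
def dr(P,col,cl=True):
    q=(proj(c,P)-[x0,y0]+.5)*S-.5
    cv2.polylines(im,[q.astype(int).reshape(-1,1,2)],cl,col,1)
def pl(a,lx,ly,z): return np.array([cx,cy,z])+R.from_euler("z",a).apply([lx,ly,0])
dr([pl(yaw,x,y,20) for x,y in((85,85),(-85,85),(-85,-85),(85,-85))],(255,255,0))
dr([pl(yaw,50*np.cos(a),50*np.sin(a),46) for a in np.linspace(0,6.2,30)],(0,0,0))
for tr,col in((.15,(0,255,0)),(.2,(255,0,255)),(.25,(255,255,255))):
    dr([pl(yaw+tr,x,y,55) for x,y in((17,-67),(-17,-67),(-17,-97),(17,-97))],col)
for ph,col in((1.02,(0,255,0)),(1.1,(255,0,255)),(1.18,(255,255,255))):
    for w in(-9,9): dr([pl(yaw+.641+ph,r,w,38) for r in(50,110)],col,False)
cv2.imwrite("pics/o2.png",im)
E
```

```text
(no output)
```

View pics/o2.png

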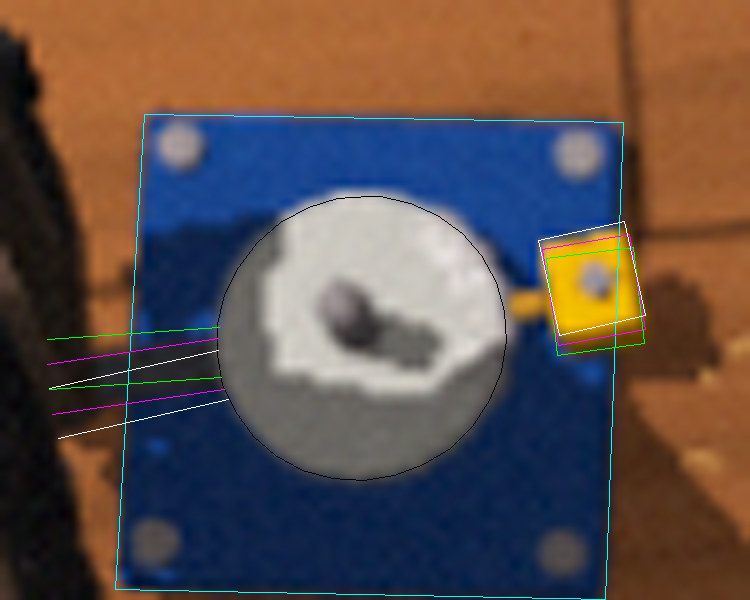

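```bash
python3 - <<'E'
from h import *
from cell import env
s=env.state()
g0=np.array([621.4,157.93,62.26])-18.8*R.from_euler("xyz",[1.8919,1.56697,-.73046]).as_matrix()[:,0]
x=R.from_euler("xyz",s["tcp_rot"]).as_matrix()[:,0]; g=s["eef_pos"]-18.8*x
L=np.hypot(*(g-g0)[:2]); print(s["t"],x.round(3),g0.round(1),g.round(1),"lever",2*np.arcsin(L/240), s["ft_force"].round(1))
E
python3 ft.py;python3 arc.py 1.12 1.13 1.14
```

```text
31.625 [ 0.062  0.012 -0.998] [621.3 158.   81.1] [511.8 217.9  80.7] lever 1.0947564550115354 [ 7.9 -1.6 -5.7]
Ftan -7.4 Frad -1.3 Mz 0.066  Feff -6.81 phi 1.098 [-7.3 -6.4] [-0.5  -0.02  0.06]
t 31.68 phi 1.098 r 118.2 z 61.9 jaw-tan 0.000 open 0.218 Ftan -6.9 Frad -0.7 Fz -6.4
1.12 [-0.1   0.01] 0.02 yaw 0.21
1.13 [-0.15  0.01] 0.02 yaw 0.3
1.14 [-0.2  0. ] 0.02 yaw 0.4
```

Emit:
apply_moves --pt "-0.1 0.0 0.01" --pt "-0.18 0.0 0.01" --pt "-0.18 0.0 0.01" --pt "-0.18 0.0 0.01" --yaw '[0.2, 0.3, 0.3, 0.3]' --jaw '[1, 1, 1, 1]'

```text
t: 32.17
eef_pos: [509.1, 217.9, 61.9]
tcp_rot: [1.719, 1.507, 0.214]
ft_force: [8.1, -2.6, -6.5]
opening: 0.214
```

```bash
for i in 1 2 3; do python3 ft.py; done;python3 arc.py
```

```text
Ftan -8.0 Frad -2.7 Mz 0.003  Feff -7.95 phi 1.131 [-7.8 -8.1] [-0.8  -0.17 -0.  ]
Ftan -7.8 Frad -2.9 Mz 0.048  Feff -7.35 phi 1.131 [-8.1 -6.6] [-0.77 -0.15  0.1 ]
Ftan -7.3 Frad -3.2 Mz 0.093  Feff -6.51 phi 1.131 [-6.6 -6.4] [-0.72 -0.14  0.09]
t 32.33 phi 1.131 r 118.2 z 61.9 jaw-tan -0.001 open 0.216 Ftan -7.1 Frad -3.0 Fz -6.3
```

```bash
python3 - <<'E'
from cell import env
print(env.job_done()); s=env.state(); print(s["t"],s["eef_pos"],s["ft_force"],s["opening"])
E
```

```text
the job is handed in; nothing more can be done
None
the job is handed in; nothing more can be done
```

The roll is in the tray, and I handed the job in with the gripper still holding the red handle in what I judge to be the third notch. The robot clock read about 32.3 s of the 64 s allowed.

- **Roll:** I lifted it off the spindle and laid it flat in the larger wooden tray. The last close view showed it upright near the middle, and it was still there in the pictures taken while turning the lever. I did not touch the glue bottle, toy wheel or screwdriver, but I did not check them in a final picture.
- **Lever angle:** it was about 1.13 rad by the tool pose. The clicker turn measured from the pictures was about 0.2, so the third notch should be near 1.13 rad and the fourth crest near 1.28 rad.
- **Clicks felt:** I felt the second and third bumps, each rising to about 9–11 N at φ≈0.55 and 0.86, then falling to about 5 N. They were 0.30 rad apart, as specified.

**Checks that disagreed:**
- The first bump was not clear in the force readings; it reached only about 8 N with coarse steps and unrecorded grip torque. I counted it from the camera-measured angle and the 0.30 rad spacing.
- The force after each click fell to about 5 N, not the stated 2–4 N.
- At the end the force was about 6.5–8 N, a little over the stated 6–7 N between clicks.
- The tool had tilted about 3.6° by the end of the arc.

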